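# Demagnetise the straightedge and lean it in its rest

### The job

Lay the rubber-footed steel straightedge flat on the demagnetiser's sprung flap, lengthwise, with its rubber foot up to the lip at the hinge and its bare head sticking out past the raised edge, and let go of it. Then push the flap down, straightedge and all, until it lies fully level, keep it there for a moment and let it come up again. Finally take the straightedge up again and lean it in the rest, head up and broad face flat against the wall, with its rubber foot on the base plate against the stop; let go, and leave the other things on the bench where they are.

Things in the scene. Friction and masses are not known exactly. Their poses are not given: they have to be found in the camera images.
- edge: Straightedge: flat steel bar 180 x 30 x 10 mm, about 0.30 kg, loose, lying flat; one of two steel tools at the right (the other: a try square). One end (foot) is a black rubber shoe 22 mm long, same section; the other (head) is bare; a row of dark holes between. Pivots in the fingers if it bumps. Origin: centre of the underside; x along it to the head, y across, z through its thickness.
- edge_foot (a point): Centre of the straightedge's foot (rubber) end face, 90 mm from its middle, mid-thickness; axes as the straightedge's.
- edge_head (a point): Centre of the straightedge's head (bare) end face, 90 mm from its middle, mid-thickness; axes as the straightedge's.
- demag: The demagnetiser: fixed grey box 125 x 110 mm, 50 mm high, in the middle of the bench, carrying the flap on top. Origin: centre of its underside; x runs from the flap's hinge towards its raised edge, z up.
- flap (a joint): Aluminium flap, 115 long x 84 wide x 8 mm. 0 = sprung up, sloping 0.2 rad, far edge raised; 0.2 = level, on its stop. Hinge axis 57.5 mm behind (-x) the demagnetiser's centre, 55 mm above the bench; flap top 6 mm above it (61 mm over the bench when level). Carries the straightedge without sinking; about 8 N near the raised edge then levels it. Damped; rises by itself within a second.
- flap_lip (a point): On the flap's top surface, middle of the inner face of its lip (ridge 6 mm thick, 8 high, across the hinge end). x along the flap to its raised edge (109 mm away), y across, z square to the flap; moves with it. The straightedge laid against the lip sticks out 71 mm past the raised edge.
- flap_edge (a point): On the flap's top surface, middle of its raised edge; axes as flap_lip.
- rest: Fixed angle plate at the left. Base plate 115 (x) x 150 (y) x 10 mm; aluminium wall 150 wide, 12 thick, 95 above the base plate; steel stop strip 12 thick, 12 high, parallel to the wall, 46 mm from it. Origin: underside centre; x from stop to wall, y along the wall, z up. With its foot at the stop, the straightedge leans on the wall's top edge at 69 degrees from horizontal, head 73 mm above.
- rest_stop (a point): Middle of the lower edge of the stop's inner face, on top of the base plate (10 mm above the bench); axes as the rest's.
- rest_wall (a point): Middle of the top edge of the wall's face (105 mm above the bench, 46 mm from the stop's face); axes as the rest's.
- square: Bystander: try square, steel blade 110 x 25 x 10 mm with a dark stock 70 x 16 x 16 mm across one end, no rubber. Origin: underside middle of the blade.
- loupe: Bystander: black eyeglass loupe, round, 34 mm wide, 32 mm high. Origin: middle of the underside.
- spindle: Bystander: steel spindle 85 mm high on a round foot 56 mm wide. Origin: middle of the underside.
- blank: Bystander: flat brass disc 68 mm wide, 6 mm thick, with a hole. Origin: middle of the underside.
- oiler: Bystander: small amber jar with a black cap, 36 mm wide, 60 mm high. Origin: middle of the underside.
- driver: Bystander: screwdriver 140 mm long, lying. Origin: middle of the underside.

How it is judged (in metres and radians):
On the way, in this order (a step that is already met when the one before it is completed fails the run):
1. the straightedge lies on the raised flap, foot within 20 mm of the lip, along its middle (foot within 20 mm, head within 30 mm), let go (x of edge_foot in the frame of flap_lip between -0.004 and 0.02 m and y of edge_foot in the frame of flap_lip between -0.02 and 0.02 m and y of edge_head in the frame of flap_lip between -0.03 and 0.03 m and z of edge_foot in the frame of flap_lip between 0 and 0.011 m and z of edge_head in the frame of flap_lip between 0 and 0.012 m and value of joint flap below 0.05 rad and contact force between the fingers and edge below 0.1 N and linear speed of edge below 0.02 m/s), for 0.3 s.
2. the flap is pressed level (0.18 rad or more) with the straightedge still lying on it (x of edge_foot in the frame of flap_lip between -0.004 and 0.02 m and y of edge_foot in the frame of flap_lip between -0.02 and 0.02 m and y of edge_head in the frame of flap_lip between -0.03 and 0.03 m and z of edge_foot in the frame of flap_lip between 0 and 0.011 m and z of edge_head in the frame of flap_lip between 0 and 0.012 m and value of joint flap above 0.18 rad), for 0.3 s.
3. the flap has come up again with the straightedge still lying on it (x of edge_foot in the frame of flap_lip between -0.004 and 0.02 m and y of edge_foot in the frame of flap_lip between -0.02 and 0.02 m and y of edge_head in the frame of flap_lip between -0.03 and 0.03 m and z of edge_foot in the frame of flap_lip between 0 and 0.011 m and z of edge_head in the frame of flap_lip between 0 and 0.012 m and value of joint flap below 0.05 rad), for 0.1 s.
At the end, for the whole second after the job is handed in: Let go and at rest, head up, the straightedge leans on the rest's wall, 0.29-0.46 rad from vertical, within its width and along it to 0.15 rad; its foot end's centre is under 10 mm from the stop's face (about 5 when touching) and 8 mm from the base plate; the flap is up (x of edge_foot in the frame of rest_stop between -0.001 and 0.01 m and y of edge_foot in the frame of rest_stop between -0.058 and 0.058 m and z of edge_foot in the frame of rest_stop between -0.002 and 0.008 m and y of edge_head in the frame of rest_stop between -0.058 and 0.058 m and x of edge_head in the frame of rest_stop above 0.05 m and angle between edge's own x axis and vertical between 0.29 and 0.46 rad and angle between the y axis of edge and the y axis of rest, either way round below 0.15 rad and linear speed of edge below 0.01 m/s and angular speed of edge below 0.05 rad/s and contact force between the fingers and edge below 0.1 N and value of joint flap below 0.05 rad).
It fails at once if another loose tool or thing on the bench is moved more than 25 mm (distance of any of square, loupe, spindle, blank, oiler, driver from where it was at the start of the episode above 0.025 m).
It also fails if it takes over 64 s, if anything falls off the work surface, if the arm or the gripper's body presses on something with over 40 N, if the wrist force passes 120 N, or if a joint passes its speed limit or range.

### The arm

A 7-joint arm with a two-finger parallel gripper is mounted at the origin on the work surface. World frame = base frame: x ahead of the robot, y to its left, z up, the work surface at z = 0. Lengths are in mm, angles in degrees, forces in N, time in s.
With the tool pointing down it reaches from about 400 to 875 mm from the base axis. Payload 19.3 kg.
Tool frame: the origin (TCP) lies on the centre line of the jaws, within the pads' length; the fingertips stand 14 mm ahead of it and the grasp point (between the pads) lies 5 mm behind it (manip.tip_extent is the distance from the TCP to the fingertips, in mm); z points along the fingers, y is the line along which they close (so a half turn about z gives the same grasp; the last joint's range is limited). The gripper opens to 85 mm and grips with 20 to 120 N. Pads are 22 mm wide; open, the fingers measure 114 mm over their backs; the gripper's body (76 mm by 85 mm) begins 54 mm behind the grasp point. The pads swing forward as they close: fully open they stand 13 mm farther back than shut.
Start: joints at [-75.527, 29.874, -2.08, 91.645, 1.215, 58.505, -6.463], TCP at [198.283, 592.705, 245.291] pointing down, gripper open.
Joint ranges: [-166.77, 166.77], [-17.47, 122.26], [-85.68, 81.53], [9.62, 139.38], [-72.42, 252.41], [9.2, 110.78], [-144.41, 144.41]. Speed limits (degrees/s): [108.29, 108.29, 136.94, 136.94, 172.46, 172.46, 172.46].

### API

Orientations are given as a 3x3 rotation matrix whose columns are the frame's x, y, z axes.
In Python, from bench import manip, sensors, cams, ticket gives the robot as it stands. The module is installed in compiled form; this text tells all that it offers. Calls block until the motion is done:
- manip.move_ptp(position, orientation): joint-space move of the TCP to a pose.
- manip.servo_line(position, speed=150, orientation=None, max_force=None): straight line of the TCP; orientation=None keeps the orientation; speed is the mean speed in mm/s. With max_force (N) it stops when the force on the tool has changed by that much, and returns True; else False.
- manip.set_joints(angles): joint-space move.
- manip.set_gripper(opening): opening from 0.0 (shut) to 1.0 (fully open); the grip force is fixed at half the most; returns when the fingers have stopped.
- manip.pause(seconds).
- manip.solve_ik(position, orientation): joint angles nearest the present ones, or None.
- sensors.state(): the state.
- cams.camera(name): name is "scene" or "top"; returns a dict with "color" (400x640x3 uint8, red, green, blue), "depth" (400x640 float32, mm along the optical axis (not along the pixel's ray), 0 where there is no reading), "camera_matrix" (3x3 intrinsics, pixels), "dist_coeffs" ([k1, k2, p1, p2, k3] as OpenCV has them; the pictures are not rectified), "position" and "rotation" of the camera in the world. Camera axes: x right, y up, looking along -z (the intrinsics and any distortion apply to the point x, -y, -z); pixel columns grow to the right and rows downward; lengths in mm; the calibration is good to about 2 mm. A picture is of the moment at which its call begins.
A pose or a line that the arm cannot do raises manip.IKError and nothing moves.
- ticket.job_done(): hands the job in; it is judged then, once.
The state is a dict: "t": time; "joint_pos": joint angles; "qvel": joint speeds; "joint_efforts": joint torques, N m; "tcp_pos": TCP position; "tool_rot": TCP orientation; "ft_force": force on the tool from outside, world axes, zero at the start; "moment": the same for the moment, N m; "grip_width": opening from 0.0 (shut) to 1.0 (fully open); "finger_force": force on a finger pad.
Only numpy, scipy, OpenCV 4.12 (cv2) and the standard library are available. Lean on these libraries where they do the work, as an engineer would, in place of code of your own. Each camera call takes 0.05 s, during which the arm holds its last target. There are 200 camera calls.

## Working session

There is one attempt and no reset: what is moved stays moved. The work goes in short steps, each a Python script; the robot and the scene stay as the last script left them, time stands still between calls to the robot, and variables do not carry over. Pictures are saved under pics/ and viewed, at most 10 in all, crops included, and the job is handed in when it is done.

```bash
mkdir -p pics
cat > h.py <<'E'
import numpy as np, cv2
from bench import manip, sensors, cams, ticket
def snap(name,fn=None):
    c=cams.camera(name)
    if fn: cv2.imwrite('pics/'+fn,c['color'][:,:,::-1])
    return c
def cloud(c):
    K=np.array(c['camera_matrix'],float);D=np.array(c['dist_coeffs'],float)
    v,u=np.mgrid[0:400,0:640]
    p=cv2.undistortPoints(np.stack([u,v],-1).reshape(-1,1,2).astype(np.float64),K,D).reshape(400,640,2)
    d=c['depth']
    P=np.stack([p[...,0]*d,-p[...,1]*d,-d],-1)
    return P@np.array(c['rotation']).T+np.array(c['position'])
E
python3 - <<'E'
from h import *
for n in('top','scene'):
    c=snap(n,n+'1.png');np.savez(n+'1.npz',P=cloud(c),C=c['color']);print(n,c['position'],c['rotation'],c['camera_matrix'],c['dist_coeffs'])
s=sensors.state();print(s['tcp_pos'],s['tool_rot'],s['ft_force'],manip.tip_extent,s['t'])
E
```

```text
top [408.29308408 -19.86659239 953.75861284] [[ 0.02935737  0.98568004 -0.16605118]
 [-0.9990213   0.03443204  0.02776455]
 [ 0.03308445  0.16507358  0.9857262 ]] [[375.94860937   0.         322.18828552]
 [  0.         375.94860937 199.31111265]
 [  0.           0.           1.        ]] [0.029508 0.       0.       0.       0.      ]
scene [1416.36871115  489.74955427  745.27190588] [[-0.53154728 -0.45399261  0.71508614]
 [ 0.84695923 -0.29568301  0.44185023]
 [ 0.01084208  0.8405131   0.54168273]] [[460.00849875   0.         314.0102941 ]
 [  0.         460.00849875 202.80083303]
 [  0.           0.           1.        ]] [-0.03103206  0.          0.          0.          0.        ]
[198.205999   592.45230845 244.78252113] [[-9.48356972e-01  3.17204969e-01 -2.47201892e-04]
 [ 3.17205056e-01  9.48356476e-01 -9.73362569e-04]
 [-7.43199289e-05 -1.00150887e-03 -9.99999496e-01]] [-0.65613224  0.64308019  0.3539986 ] 14.0 0.1
```

View pics/top1.png

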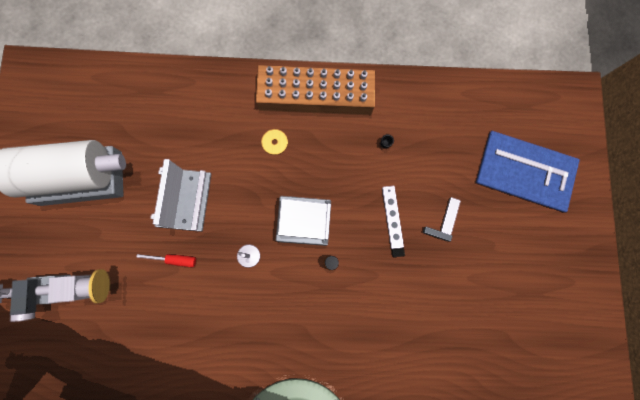

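View pics/scene1.png

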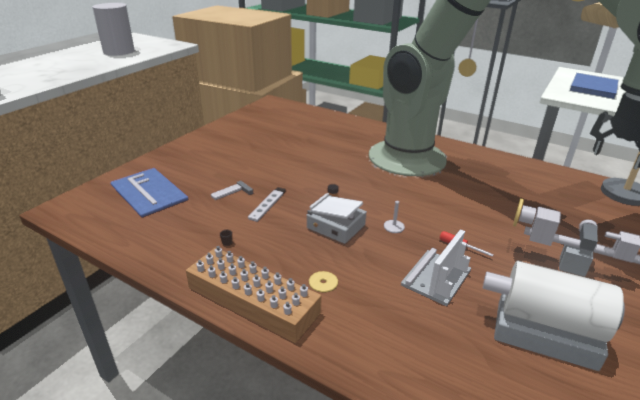

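Run:
```python
from h import *
d=np.load('top1.npz');C=d['C'][:,:,::-1]
im=cv2.resize(C[145:275,130:470],None,fx=2.35,fy=2.35,interpolation=cv2.INTER_CUBIC)
e=np.load('scene1.npz')['C'][:,:,::-1]
im2=cv2.resize(e[170:310,210:480],(800,415),interpolation=cv2.INTER_CUBIC)
cv2.imwrite('pics/c1.png',im); cv2.imwrite('pics/c2.png',im2)
P=d['P']
np.set_printoptions(linewidth=220,suppress=True)
print("flap z rows195-246 step5, cols 272-334");print(P[194:248:5,272:336:5,2].round(0))
print("rest");print(P[158:236:6,148:216:5,2].round(0))
# edge
sub=P[180:262,375:412];m=(sub[...,2]>5)&(sub[...,2]<25)
q=sub[m][:,:2].astype(np.float32);print('edge',cv2.minAreaRect(q),sub[m][:,2].mean())
print('table z',np.median(P[300:330,200:260,2]),np.median(P[150:170,320:370,2]))
# segmentation by colour for edge
cs=d['C'][180:262,375:412].astype(int)
```

```text
flap z rows195-246 step5, cols 272-334
[[ 1. -1. -0.  3.  1. -1. -1. -1.  0.  1.  1. -0.  3.]
 [-3.  0. 82. 52. 50. 50. 48. 48. 50. 51.  0. -0.  0.]
 [-1. -0. 81. 79. 80. 77. 74. 70. 67. 65. 63. 61. -1.]
 [-2. -1. 83. 81. 79. 78. 74. 72. 67. 69. 67. 68. -1.]
 [ 1. -0. 83. 80. 80. 74. 75. 72. 70. 64. 68. 71. -4.]
 [ 2. -0. 84. 79. 78. 77. 74. 72. 70. 65. 66. 69.  0.]
 [ 0. -2. 82. 79. 79. 77. 71. 71. 67. 67. 64. 67.  1.]
 [-1. 48. 84. 80. 76. 77. 73. 72. 67. 65. 63. 67. -3.]
 [ 0. 49. 82. 80. 80. 77. 70. 69. 69. 64. 64. 67. -2.]
 [-1. 52. 49. 48. 49. 50. 48. 49. 49. 48. 51. 55.  0.]
 [ 0.  1. -0. -2.  1. -1.  2.  0. 24. 44. 48. 47. -4.]]
rest
[[  1.  -4.  -2.  -2.   2.   0.   1.  -2.  -0.   3.  -2.   1.  -0.   0.]
 [  1.  -2.  -1.  -0. 103.  77.  -1.   1.  -2.  -3.   0.   0.  -1.  -2.]
 [  1.  -3.  -1. 103.  99.  75.  41.   9.   1.  -2.   1.  -1.   1.   0.]
 [  3.  -0.  -1. 106.  96.  66.  35.  10.  11.   9.  10.  20.  10.   0.]
 [ -0.  -0.  -0. 105.  88.  61.  28.  12.  12.   9.  23.  19.  11.  -2.]
 [ -0.  -2.   1. 105.  83.  53.  23.   9.   9.  13.  22.  13.   4.  -1.]
 [  2.  -1.  -2. 106.  78.  48.  15.   8.  12.   8.  20.   8.  -4.  -1.]
 [  3.  -4. 106. 101.  72.  41.   9.   9.  10.  11.  23.  10.   1.   2.]
 [  2.  -1. 106.  96.  67.  36.  10.   9.   8.  10.  21.   5.   1.   2.]
 [  2.  -0. 106.  88.  61.  30.  10.   9.  12.  11.  18.   5.  -1.  -1.]
 [  2.  50. 106.  82.  52.  21.  10.  10.  12.  21.  15.   7.   4.  -1.]
 [ -0.  -0. 105.  78.  46.  17.   7.  11.  11.  22.  11.   1.   0.   2.]
 [ -3.  -2.  -1.  -0.  -1.  -2.  -3.  -0.  -2.  15.   8.   1.   1.  -1.]]
edge ((518.6524658203125, -222.73385620117188), (80.29402160644531, 180.36297607421875), 84.86463165283203) 9.756612002290167
table z -0.655657785891151 0.10344106409388587
```

View pics/c1.png

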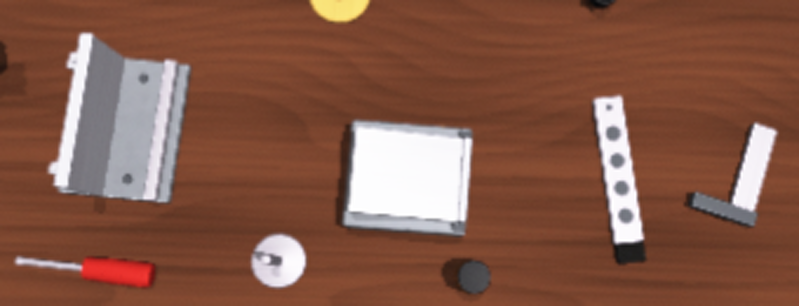

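View pics/c2.png

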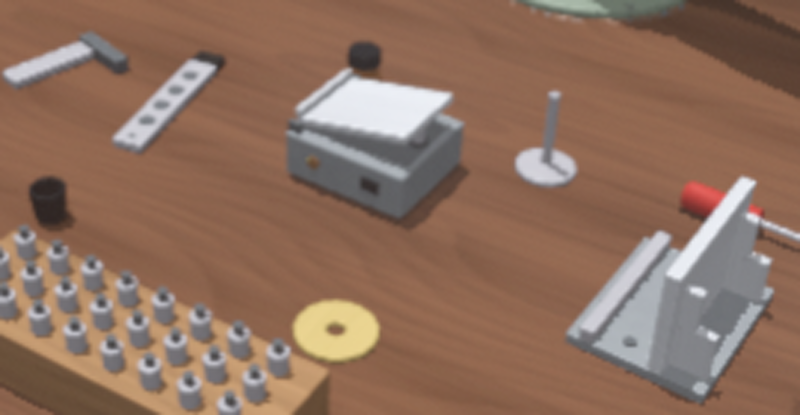

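```bash
cat > m.py <<'E'
from h import *
def comp(P,r0,r1,c0,c1,z0,z1):
    s=P[r0:r1,c0:c1];m=((s[...,2]>z0)&(s[...,2]<z1)).astype(np.uint8)
    n,l,st,_=cv2.connectedComponentsWithStats(m,connectivity=4)
    k=1+np.argmax(st[1:,4]);return s[l==k]
def rect(Q): return cv2.boxPoints(cv2.minAreaRect(Q[:,:2].astype(np.float32))).round(1).tolist(),cv2.minAreaRect(Q[:,:2].astype(np.float32))
E
python3 - <<'E'
from m import *
np.set_printoptions(suppress=True,precision=3)
P=np.load('top1.npz')['P'];S=np.load('scene1.npz')['P']
e=comp(P,180,262,378,408,5,25);print('edge',rect(e),len(e))
f=comp(P,195,246,272,334,58,95);print('flap',rect(f))
b=comp(P,190,252,268,338,40,95);print('box',rect(b))
# flap plane excluding lip
g=comp(P,203,236,286,322,58,95);A=np.c_[g[:,:2],np.ones(len(g))];c=np.linalg.lstsq(A,g[:,2],rcond=None)[0];print('plane',c,np.hypot(*c[:2]),np.degrees(np.arctan2(c[1],c[0])))
w=comp(P,155,236,148,216,99,112);print('walltop',rect(w))
st=P[172:230,180:214].reshape(-1,3);st=st[(st[:,2]>17)&(st[:,2]<27)];print('stop',rect(st),st.mean(0))
a=comp(P,155,236,148,216,5,120);print('rest',rect(a))
# scene-camera cross-check in world boxes
def box(x0,x1,y0,y1,z0,z1):
    q=S.reshape(-1,3);return q[(q[:,0]>x0)&(q[:,0]<x1)&(q[:,1]>y0)&(q[:,1]<y1)&(q[:,2]>z0)&(q[:,2]<z1)]
ec=e.mean(0);print(ec)
q=box(ec[0]-105,ec[0]+105,ec[1]-40,ec[1]+40,5,25);print('sc edge',rect(q))
bc=b.mean(0);q=box(bc[0]-70,bc[0]+70,bc[1]-80,bc[1]+80,56,95);print('sc flap',rect(q))
wc=w.mean(0);q=box(wc[0]-90,wc[0]+90,wc[1]-40,wc[1]+40,100,112);print('sc wall',rect(q))
sc=st.mean(0);q=box(sc[0]-90,sc[0]+90,sc[1]-20,sc[1]+20,17,27);print('sc stop',rect(q))
E
```

```text
edge ([[427.20001220703125, -227.10000610351562], [431.8999938964844, -257.79998779296875], [609.2000122070312, -230.60000610351562], [604.5, -200.0]], ((518.225830078125, -228.87472534179688), (179.33929443359375, 31.014602661132812), 8.713766098022461)) 850
flap ([[463.79998779296875, -60.20000076293945], [548.0, -64.0999984741211], [553.4000244140625, 51.400001525878906], [469.20001220703125, 55.29999923706055]], ((508.601806640625, -4.3769989013671875), (115.65265655517578, 84.28199005126953), 87.33380889892578))
box ([[450.8999938964844, -61.70000076293945], [560.5999755859375, -66.69999694824219], [566.2999877929688, 57.79999923706055], [456.6000061035156, 62.900001525878906]], ((508.625732421875, -1.9287338256835938), (124.71874237060547, 109.8301010131836), 87.3656997680664))
plane [ 0.012  0.203 66.832] 0.20320861796785095 86.65274252982847
walltop ([[482.29998779296875, 318.20001220703125], [630.5, 307.8999938964844], [631.4000244140625, 321.5], [483.20001220703125, 331.79998779296875]], ((556.8533935546875, 319.84375), (13.56508731842041, 148.590576171875), 86.030601501464
[... 965 characters left out ...]
 [564.2000122070312, 53.0], [457.6000061035156, 61.20000076293945]], ((506.4217529296875, -2.0236053466796875), (118.60346984863281, 106.88975524902344), 85.6408920288086))
sc wall ([[480.20001220703125, 318.5], [632.2000122070312, 308.20001220703125], [633.2000122070312, 322.0], [481.20001220703125, 332.29998779296875]], ((556.6881713867188, 320.2607421875), (13.846526145935059, 152.33763122558594), 86.14432525634766))
sc stop ([[478.20001220703125, 261.1000061035156], [627.7999877929688, 251.39999389648438], [628.5999755859375, 264.20001220703125], [479.1000061035156, 273.8999938964844]], ((553.4421997070312, 262.6309814453125), (12.807462692260742, 149.88450622558594), 86.29763793945312))
```

```bash
cat >> m.py <<'E'
def Rz(a): c,s=np.cos(a),np.sin(a);return np.array([[c,-s,0],[s,c,0],[0,0,1.]])
def Ry(a): c,s=np.cos(a),np.sin(a);return np.array([[c,0,s],[0,1,0],[-s,0,c]])
# frames: R columns; pitch up by p of x axis -> Ry(-p)
EY=np.radians(8.7); EC=np.array([518.,-228.7,0.])
DY=np.radians(87.35); DC=np.array([508.6,-1.9,0.])
RY=np.radians(86.1); RW=np.array([556.8,320.0,105.])-6*Rz(RY)[:,0]
RS=RW-46*Rz(RY)[:,0]; RS[2]=10
def flapT(th):   # lip frame at joint value th
    R=Rz(DY)@Ry(-(0.2-th)); H=DC+Rz(DY)@np.array([-57.5,0,55]); return R,H+R@np.array([6.,0,6])
def tool(Re,foot_mid,s,al,flip,h):
    """edge orientation Re, mid-thickness foot point; grasp at s mm from foot; tool tilted al about edge y;
    TCP h mm above mid-thickness. al>0: final tilt smaller. returns pos,R"""
    R=Re@Ry(al)@np.diag([1.,-1,-1])   # z down
    if flip: R=R@np.diag([-1.,-1,1])
    return foot_mid+Re[:,0]*s-R[:,2]*h, R
def bench_edge(): R=Rz(EY); return R,EC-90*R[:,0]+[0,0,5]
def flap_edge(x=8,th=0): R,o=flapT(th); return R,o+R@np.array([x,0,5.])
def rest_edge(pitch=69.,off=5.,up=5.):
    R=Rz(RY)@Ry(-np.radians(pitch)); return R,RS+Rz(RY)@np.array([off,0,up])
E
python3 - <<'E'
from m import *
np.set_printoptions(suppress=True,precision=0,linewidth=200)
for fl in (0,1):
  print('flip',fl,'bench',manip.solve_ik(*tool(*bench_edge(),95,0,fl,11)))
  for al in (-10,0,10,20,30,40):
    for s in (95,):
      a=np.radians(al)
      print(al,s,'flap',manip.solve_ik(*tool(*flap_edge(),s,a,fl,11)),'rest',manip.solve_ik(*tool(*rest_edge(),s,a,fl,11)))
for al in (-10,0,10,20,30): print(tool(*rest_edge(),95,np.radians(al),0,11)[1][:,2])
E
```

```text
flip 0 bench [  2.  47.  22. 109. -33.  31. -35.]
-10 95 flap [ -1.  35.   4. 116. -42.  37.  35.] rest [ 30.  72. -49. 108. -68.  36.  68.]
0 95 flap [-14.  34.  13. 117. -34.  34.  23.] rest [ 31.  69. -55. 110. -55.  24.  53.]
10 95 flap [-26.  35.  21. 116. -25.  33.  10.] rest [ 20.  55. -41. 111. -67.  28.  55.]
20 95 flap [-35.  36.  25. 115. -11.  34.  -8.] rest [ 14.  49. -38. 110. -56.  24.  38.]
30 95 flap [-42.  40.  28. 113.  -0.  38. -21.] rest [  2.  43. -27. 109. -49.  25.  24.]
40 95 flap [-49.  44.  31. 111.   7.  43. -31.] rest [-11.  39. -14. 107. -39.  28.   9.]
flip 1 bench [ 21.  44.  -4. 108.   6.  29. 111.]
-10 95 flap [ -30.   45.   46.  118.  -69.   58. -121.] rest [  30.   72.  -49.  108.  -67.   36. -112.]
0 95 flap [ -42.   50.   58.  118.  -69.   58. -125.] rest [  28.   65.  -49.  110.  -65.   29. -120.]
10 95 flap [ 37.  55. -73. 113.  60.  62. 114.] rest [  17.   54.  -37.  111.  -71.   31. -122.]
20 95 flap [ -7.  34. -13. 113.  25.  39. 139.] rest [   6.   46.  -25.  111.  -70.   31. -131.]
30 95 flap [-15.  36. -11. 112.  32.  47. 128.] rest [ 30.  67. -76. 108.  55.  34. 114.]
40 95 flap [-20.  39. -10. 109.  38.  55. 120.] rest [ 16.  50. -56. 106.  30.  28. 129.]
[ 0.  1. -0.]
[ 0.  1. -0.]
[ 0.  1. -1.]
[ 0.  1. -1.]
[ 0.  1. -1.]
```

Run:
```python
from m import *
np.set_printoptions(suppress=True,precision=2,linewidth=200)
Re,f=bench_edge(); p,R=tool(Re,f,95,0,0,0)
q=p+Rz(EY)[:,1]*85
manip.set_gripper(0.36)
manip.move_ptp([q[0],q[1],200],R); 
manip.servo_line([q[0],q[1],40],200)
hit=manip.servo_line([q[0],q[1],5],25,max_force=5)
s=sensors.state();print(hit,s['tcp_pos'],s['ft_force'],s['grip_width'],s['t'])
manip.servo_line([q[0],q[1],60],150)
s=sensors.state();print(s['ft_force'],s['tool_rot'][:,2])
```

```text
True [ 509.99 -143.95   13.54] [-1.46  0.59  9.3 ] 0.3590167577199745 5.425
[-0.18 -0.32 -0.88] [-0.  0. -1.]
```

Run:
```python
from m import *
np.set_printoptions(suppress=True,precision=2,linewidth=200)
Re,f=bench_edge(); p,R=tool(Re,f,95,0,0,10.5)
manip.set_gripper(0.65)
manip.servo_line([p[0],p[1],60],200,orientation=R)
manip.servo_line(p,100,max_force=8)
manip.set_gripper(0.0)
s=sensors.state();print(s['grip_width'],s['finger_force'],s['tcp_pos'])
manip.servo_line(p+[0,0,60],120)
# to above flap
F=flap_edge(8); pf,Rf=tool(*F,95,0,0,10.5)
manip.servo_line(p+[0,0,130],200)
manip.move_ptp(pf+[0,0,60],Rf)
s=sensors.state();print(s['t'],s['tcp_pos'],pf,s['grip_width'],s['ft_force'])
for n in('top','scene'):
    c=snap(n);np.savez(n+'2.npz',P=cloud(c),C=c['color'])
    im=c['color'][:,:,::-1]
    im=im[130:290,200:450] if n=='top' else im[110:270,230:480]
    cv2.imwrite(f'pics/{n}2.png',cv2.resize(im,None,fx=2.4,fy=2.4,interpolation=cv2.INTER_CUBIC))
a=cv2.imread('pics/top2.png');b=cv2.imread('pics/scene2.png');cv2.imwrite('pics/both2.png',cv2.resize(np.vstack([a,b]),(460,590)))
```

```text
0.32993500127583825 59.15359139442444 [ 523.22 -228.04   16.31]
9.9833 [510.7   42.   157.19] [510.68  43.11  97.73] 0.3276907772815095 [ 0.7  -0.81 -2.92]
```

View pics/both2.png

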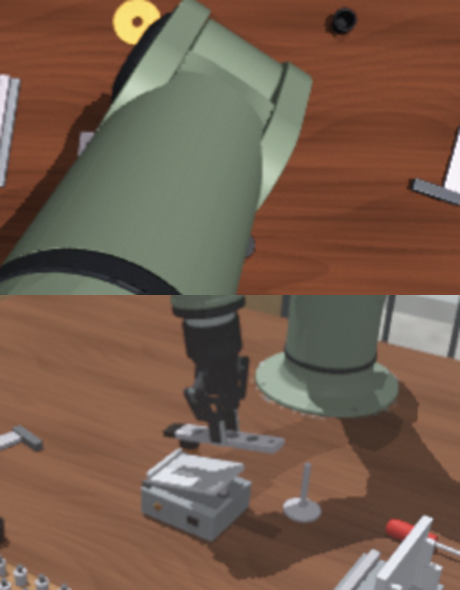

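Run:
```python
from m import *
np.set_printoptions(suppress=True,precision=2,linewidth=200)
S=np.load('scene2.npz')['P'].reshape(-1,3)
R,f=flap_edge(8);L=(S-(f+[0,0,60]))@R
m=(L[:,0]>-25)&(L[:,0]<210)&(abs(L[:,1])<35)&(abs(L[:,2])<40)
L=L[m]
for a in range(-20,200,10):
    k=L[(L[:,0]>=a)&(L[:,0]<a+10)]
    if len(k): print(a,len(k),np.percentile(k[:,1],[5,95]),np.percentile(k[:,2],[5,50,90]))
```

```text
-10 6 [-14.24   8.19] [-3.57  4.77  5.48]
0 30 [-15.06  10.54] [-3.13  4.16  6.36]
10 24 [-14.1   13.09] [-1.41  4.57  6.25]
20 29 [-15.62  12.97] [-2.94  4.57  6.14]
30 24 [-14.7  11.8] [-4.07  4.15  5.69]
40 33 [-14.85  12.98] [-3.31  4.14  6.09]
50 25 [-14.26  10.73] [-3.29  4.79  6.18]
60 24 [-16.53   5.24] [-2.36  4.23  5.54]
70 11 [-15.86  -8.51] [-3.76  1.8   5.36]
80 37 [-27.09  16.02] [ 0.77 19.56 34.64]
90 98 [-28.06  16.67] [ 3.69 18.4  34.83]
100 114 [-27.6   19.36] [ 1.39 16.39 33.61]
110 33 [-16.87  11.85] [-3.11  4.76  6.08]
120 28 [-17.12   8.72] [-1.92  4.57  6.13]
130 33 [-18.1   11.42] [-2.38  5.07  6.38]
140 33 [-17.24   8.16] [-1.99  4.83  6.69]
150 36 [-16.72  11.3 ] [-3.43  4.93  6.09]
160 31 [-17.3    9.59] [-1.7   4.75  6.41]
170 41 [-17.25   9.75] [-3.74  2.28  5.61]
```

Run:
```python
from m import *
np.set_printoptions(suppress=True,precision=2,linewidth=200)
pf,Rf=tool(*flap_edge(8),95,0,0,10.5)
manip.servo_line(pf+[0,0,5],80)
h=manip.servo_line(pf+[0,0,-3],12,max_force=3)
s=sensors.state();print(h,s['tcp_pos']-pf,s['ft_force'])
manip.set_gripper(0.54)
p=s['tcp_pos']-Rf[:,2]*5
manip.servo_line(p,60)
manip.pause(0.6)
s=sensors.state();print(s['tcp_pos']-pf,s['ft_force'],s['grip_width'],s['t'])
c=snap('scene');S=cloud(c);np.savez('scene3.npz',P=S,C=c['color'])
cv2.imwrite('pics/scene3.png',cv2.resize(c['color'][150:270,260:460,::-1],None,fx=3.5,fy=3.5,interpolation=cv2.INTER_CUBIC))
R,o=flapT(0);L=(S.reshape(-1,3)-o)@R
L=L[(L[:,0]>-10)&(L[:,0]<210)&(abs(L[:,1])<45)&(abs(L[:,2])<30)]
for a in range(-10,200,10):
    k=L[(L[:,0]>=a)&(L[:,0]<a+10)]; t=k[(k[:,2]>6)&(k[:,2]<14)]
    if len(t): print(a,len(k),len(t),np.percentile(t[:,1],[2,98]),np.median(t[:,2]),np.median(k[abs(k[:,1])>20,2]))
```

```text
True [0.12 0.26 0.16] [0.24 0.21 5.36]
[ 0.04 -0.73  5.02] [ 0.49  1.11 -0.98] 0.5361009748283785 12.55
-10 29 17 [-36.92  33.58] 8.969852581608853 5.523106938992772
0 92 34 [-32.2   41.82] 8.560845376259076 1.2388615793638023
10 72 23 [-15.7  13.4] 10.64196553007775 -2.2702255704164407
20 68 23 [-16.01  15.71] 10.714393070101787 -0.8874238051853196
30 79 23 [-15.01  14.4 ] 10.930578825101689 -5.758397967332064
40 74 22 [-14.29  12.59] 10.688474186486413 -6.978161356253621
50 76 24 [-16.84  15.37] 11.029157160438317 -5.089540384524939
60 74 19 [-18.26  10.93] 10.95888598525548 -21.729462798484885
70 79 12 [-15.23  -5.67] 10.496214833662297 -14.237440426708591
80 62 1 [-15.97 -15.97] 11.737480784219803 -3.4104726716924123
90 91 8 [-29.59  22.15] 10.82764674040744 1.4986510251001524
100 112 22 [-30.25  24.76] 11.118399704647693 10.589238444137118
110 83 24 [-26.26  17.58] 10.82352841833967 19.828751935194624
120 34 30 [-17.2   12.56] 11.16747213587454 nan
130 29 25 [-17.24  13.93] 10.869373519750129 nan
140 34 28 [-17.71  14.74] 10.88944740935968 nan
150 32 26 [-17.63  10.66] 11.16953613199533 nan
160 33 29 [-17.76  13.37] 10.710101671289012 nan
170 32 28 [-17.    12.75] 11.382422344633664 nan
180 39 26 [-16.58  12.12] 9.978706229908948 nan
  return _methods._mean(a, axis=axis, dtype=dtype,
  ret = ret.dtype.type(ret / rcount)
```

View pics/scene3.png

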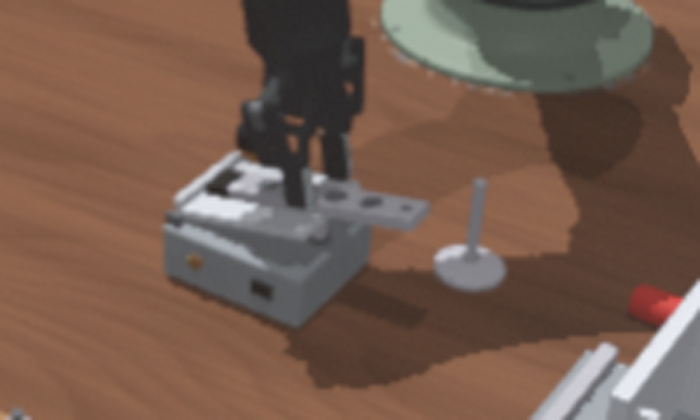

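```bash
cat >> m.py <<'E'
def press(th,h,x=93):
    R,o=flapT(th); return o+R@np.array([x,0,h]), R@np.diag([1.,-1,-1])
E
python3 - <<'E'
from m import *
np.set_printoptions(suppress=True,precision=2,linewidth=200)
p,R=press(0,22); manip.servo_line(p,80,orientation=R)
p,R=press(0,8); hit=manip.servo_line(p,25,max_force=3)
s=sensors.state();R0,o=flapT(0);h0=((s['tcp_pos']-o)@R0)[2];print(hit,h0,s['ft_force'])
p,R=press(0.2,h0-1.5); hit=manip.servo_line(p,25,orientation=R,max_force=25)
s=sensors.state();print(hit,s['tcp_pos']-p,s['ft_force'])
if not hit:
    hit=manip.servo_line(p-[0,0,5],15,max_force=12)
    s=sensors.state();print(hit,s['tcp_pos']-p,s['ft_force'])
manip.pause(0.3)
c=snap('scene');S=cloud(c);np.savez('scene4.npz',P=S,C=c['color'])
R,o=flapT(0.2);L=(S.reshape(-1,3)-o)@R
for nm,m in(('edge',(L[:,0]>120)&(L[:,0]<180)&(abs(L[:,1])<14)&(abs(L[:,2])<30)),('shoe',(L[:,0]>12)&(L[:,0]<60)&(abs(L[:,1])<12)&(abs(L[:,2])<30)),('flap',(L[:,0]>10)&(L[:,0]<60)&(L[:,1]<-20)&(L[:,1]>-38)&(abs(L[:,2])<30))): print(nm,m.sum(),np.median(L[m,2]))
print(s['ft_force'],sensors.state()['ft_force'],sensors.state()['t'])
E
```

```text
True 10.74952279305975 [0.79 1.02 5.86]
True [ 0.13 -0.04  2.06] [-5.65 -0.97 25.45]
edge 144 10.815793260883424
shoe 72 11.171350741133836
flap 88 1.1044930143839906
[-5.65 -0.97 25.45] [-4.51 -0.3  23.92] 14.475
```

Run:
```python
from m import *
np.set_printoptions(suppress=True,precision=2,linewidth=200)
manip.pause(0.4)
p,R=press(0,12); manip.servo_line(p,20,orientation=R)
p,R=press(0,17); manip.servo_line(p,20)
manip.pause(0.7)
c=snap('scene');S=cloud(c);np.savez('scene5.npz',P=S,C=c['color'])
R,o=flapT(0);L=(S.reshape(-1,3)-o)@R
t=L[(L[:,0]>120)&(L[:,0]<215)&(abs(L[:,1])<30)&(L[:,2]>6)&(L[:,2]<16)]
print('head end',np.percentile(t[:,0],[98,100]),np.percentile(t[:,1],[2,98]),np.median(t[:,2]))
t=L[(L[:,0]>14)&(L[:,0]<60)&(abs(L[:,1])<30)&(L[:,2]>6)&(L[:,2]<16)]
print('foot part',np.percentile(t[:,1],[2,98]),np.median(t[:,2]))
s=sensors.state();print(s['t'],s['ft_force'])
cv2.imwrite('pics/scene5.png',cv2.resize(c['color'][150:270,260:460,::-1],None,fx=3.5,fy=3.5,interpolation=cv2.INTER_CUBIC))
# plan
for al in (0,10,15,20,25):
  a=np.radians(al); F=flap_edge(8)
  try: print(al,manip.solve_ik(*tool(*F,120,a,0,5)),manip.solve_ik(*tool(*rest_edge(),120,a,0,5)),tool(*rest_edge(),120,a,0,5)[0])
  except Exception as e: print(e)
```

```text
head end [184.99 186.45] [-17.89  13.45] 10.944354015381942
foot part [-15.89  14.87] 10.735983668421218
17.2417 [ 0.19  0.54 -0.91]
0 [-24.07  35.47  22.82 116.76 -43.72  36.63  29.16] [ 25.88  62.61 -48.83 110.13 -67.58  29.23  59.89] [556.21 311.36 128.82]
10 [-35.92  37.29  31.34 115.99 -35.24  35.93  16.94] [ 22.95  56.43 -48.63 110.43 -57.52  22.99  44.56] [556.24 311.74 129.6 ]
15 [-41.33  38.95  35.25 115.35 -31.15  36.34  11.11] [ 13.84  49.22 -37.04 110.54 -65.69  27.65  46.99] [556.25 311.98 129.97]
20 [-46.2   41.    38.72 114.55 -27.25  37.19   5.56] [  1.35  43.42 -21.59 110.58 -71.94  33.6   47.36] [556.27 312.25 130.31]
25 [-50.47  43.36  41.63 113.58 -23.52  38.4    0.3 ] [ -6.11  40.67 -13.87 110.1  -69.78  34.38  41.74] [556.29 312.55 130.63]
```

View pics/scene5.png

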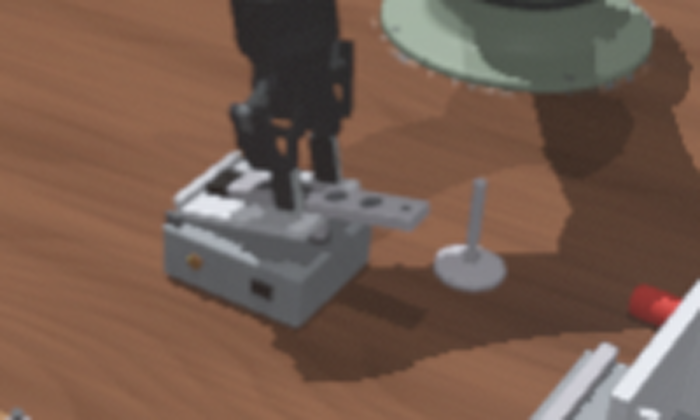

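```bash
cat > r.py <<'E'
from m import *
np.set_printoptions(suppress=True,precision=2,linewidth=200)
AL=np.radians(15);SG=124;HT=5
def rp(pitch,off,up): return tool(*rest_edge(pitch,off,up),SG,AL,0,HT)
E
python3 - <<'E'
from r import *
p,R=tool(*flap_edge(6),SG,AL,0,HT)
try: print('hover ik',manip.solve_ik(*rp(74,10,75)),manip.solve_ik(p+[0,0,150],R))
except Exception as e: print(e); raise
p0=p-R[:,2]*40
manip.servo_line(p0,100,orientation=R)
manip.set_gripper(0.6)
manip.servo_line(p,80,max_force=6)
manip.set_gripper(0.0)
s=sensors.state();print(s['tcp_pos']-p,s['grip_width'],s['finger_force'],s['ft_force'],s['t'])
manip.servo_line(p+[0,0,130],100)
c=snap('scene');S=cloud(c);np.savez('scene6.npz',P=S,C=c['color'])
Re,f=flap_edge(6);L=(S.reshape(-1,3)-(f+[0,0,130]))@Re
for a in range(-10,200,15):
    k=L[(L[:,0]>=a)&(L[:,0]<a+15)&(abs(L[:,1])<25)&(abs(L[:,2])<50)]
    if len(k): print(a,len(k),np.percentile(k[:,1],[5,95]),np.percentile(k[:,2],[10,50,90]))
print(sensors.state()['t'])
E
```

```text
hover ik [ 12.34  41.68 -31.75 110.86 -70.98  38.63  47.1 ] [-49.48  26.35  45.19 108.74 -18.47  54.11   1.18]
[0.19 0.18 0.39] 0.3362061986905118 59.831501841545105 [-0.39  0.74  4.84] 19.175
-10 11 [-13.16   9.28] [-5.32  1.64  4.79]
5 38 [-15.41  14.67] [-3.03  3.71  4.76]
20 45 [-14.69  10.17] [-3.44  3.67  5.35]
35 39 [-14.98  13.15] [-3.32  3.74  5.  ]
50 41 [-16.41  10.48] [-1.19  4.4   5.59]
65 42 [-16.07  12.  ] [-1.01  4.54  5.53]
80 47 [-16.99  10.76] [-2.33  3.86  5.74]
95 26 [-16.73  -1.5 ] [-1.81  3.78  5.5 ]
110 17 [-22.43  15.35] [-6.03  5.01 20.39]
125 149 [-23.42  19.03] [ 1.46 12.82 30.38]
140 91 [-23.69  19.87] [-0.04  7.46 45.71]
155 55 [-17.02  11.85] [-2.42  4.69  5.78]
170 47 [-16.97   9.53] [-2.85  3.67  5.75]
20.675
```

Grip holds with no droop. Now to the hover above the rest.

Run:
```python
from r import *
p,R=rp(74,10,75)
manip.move_ptp(p,R)
manip.pause(0.2)
s=sensors.state();print(s['tcp_pos']-p,s['t'],s['ft_force'])
c=snap('scene');S=cloud(c);np.savez('scene7.npz',P=S,C=c['color'])
cv2.imwrite('pics/scene7.png',cv2.resize(c['color'][120:320,330:560,::-1],None,fx=2.9,fy=2.9,interpolation=cv2.INTER_CUBIC))
Re,f=rest_edge(74,10,75);L=(S.reshape(-1,3)-f)@Re
for a in range(-15,200,15):
    k=L[(L[:,0]>=a)&(L[:,0]<a+15)&(abs(L[:,1])<25)&(abs(L[:,2])<40)]
    if len(k): print(a,len(k),np.percentile(k[:,1],[5,95]),np.percentile(k[:,2],[10,50,90]))
```

```text
[-0.26  0.31 -0.16] 22.55 [-0.27  0.36 -2.05]
0 23 [-16.27  -6.15] [24.56 29.05 32.95]
15 40 [-16.38  15.21] [-31.41  24.14  29.91]
30 78 [-20.    21.02] [-38.56 -33.42  22.45]
45 30 [-17.73  -6.62] [13.57 18.18 22.66]
60 30 [-16.06   9.84] [10.75 15.67 19.38]
75 28 [-16.69 -12.6 ] [ 6.86 10.89 14.89]
90 30 [-15.99  -7.04] [ 3.33  7.28 12.02]
105 16 [-21.11  14.44] [-3.59  2.09  8.89]
120 132 [-23.28  17.89] [-6.33 12.67 32.91]
135 192 [-23.18  20.44] [-3.22 18.57 35.71]
150 31 [-16.59 -12.3 ] [-11.27  -7.06  -2.94]
165 68 [-16.54  11.35] [-15.65 -11.23  -6.84]
```

View pics/scene7.png

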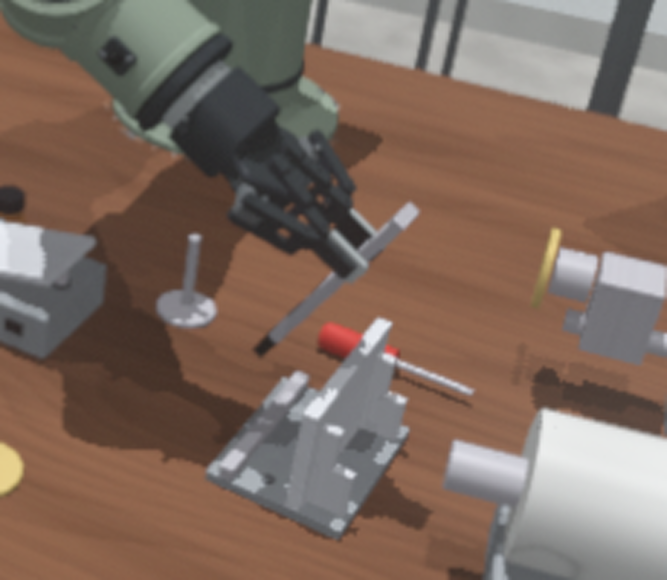

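```bash
cat >> r.py <<'E'
def meas(pitch,off,up,name):
    c=snap('scene');S=cloud(c);np.savez(name+'.npz',P=S,C=c['color'])
    Re,f=rest_edge(pitch,off,up);L=(S.reshape(-1,3)-f)@Re
    k=L[(L[:,0]>-30)&(L[:,0]<210)&(abs(L[:,0]-125)>32)&(L[:,1]<-12)&(L[:,1]>-22)&(abs(L[:,2])<45)&(S.reshape(-1,3)[:,2]>up)]
    for _ in range(4):
        a=np.polyfit(k[:,0],k[:,2],1);r=k[:,2]-np.polyval(a,k[:,0]);k=k[abs(r)<8]
    print('pitch',pitch+np.degrees(np.arctan(a[0])),'z at foot,grip',np.polyval(a,[0,SG]),'s range',np.percentile(k[:,0],[1,99]),len(k))
    return c
E
python3 - <<'E'
from r import *
import r
meas(74,10,75,'s8')
r.AL=np.radians(1.2)
p,R=rp(74,10,75)
try:
    manip.servo_line(p,40,orientation=R)
except manip.IKError as e:
    print('IK',e); 
    for al in (3,5,8): 
        r.AL=np.radians(al);print(al,manip.solve_ik(*rp(74,10,75)))
manip.pause(0.2)
meas(74,10,75,'s9');s=sensors.state();print(s['tcp_pos']-p,s['joint_pos'],s['t'])
E
```

```text
pitch 62.085625676731965 z at foot,grip [26.19  0.03] s range [ 11.78 177.35] 107
pitch 74.74789186598134 z at foot,grip [-1.9  -0.28] s range [  4.6  179.37] 162
[-0.2   0.84  0.88] [ 26.91  55.42 -49.09 111.06 -70.15  35.83  56.61] 23.3583
```

Run:
```python
from r import *
import r
r.AL=np.radians(1.2)
for a in ((74,10,6),(74,10,-3),(74,2,3),(69,5,2),(68,4,2)): print(a,manip.solve_ik(*rp(*a)))
p,R=rp(74,10,8); manip.servo_line(p,40)
meas(74,10,8,'s10')
p,R=rp(74,10,-4); h=manip.servo_line(p,10,max_force=3)
s=sensors.state();print('down',h,s['tcp_pos']-p,s['ft_force'],s['t'])
c=meas(74,10,2,'s11')
```

```text
(74, 10, 6) [ 26.72  63.73 -48.19 110.02 -69.89  33.01  63.37]
(74, 10, -3) [ 26.66  64.77 -48.02 109.78 -69.8   32.73  64.16]
(74, 2, 3) [ 27.1   63.68 -47.38 110.05 -69.46  33.9   63.48]
(69, 5, 2) [ 24.11  60.7  -46.7  110.27 -69.59  30.1   60.4 ]
(68, 4, 2) [ 23.55  60.02 -46.39 110.31 -69.42  29.56  59.61]
pitch 73.92729898909079 z at foot,grip [0.26 0.1 ] s range [-10.57 178.56] 187
down True [-0.09  0.24  8.04] [0.34 1.35 4.23] 25.825
pitch 73.96071153405552 z at foot,grip [0.68 0.6 ] s range [ -3.32 180.25] 185
```

Run:
```python
from r import *
import r
r.AL=np.radians(1.2)
p0=rp(74,10,4.8)[0]; manip.servo_line(p0,10)
p,R=rp(74,0,4.8); h=manip.servo_line(p,10,max_force=4)
s=sensors.state();o1=10-np.linalg.norm((s['tcp_pos']-p0)[:2]);print('stop',h,o1,s['ft_force'])
p,R=rp(69,o1+0.3,4.5); h=manip.servo_line(p,12,orientation=R,max_force=8)
s=sensors.state();print('lean',h,s['tcp_pos']-p,s['ft_force'],s['t'])
c=meas(69,5,2,'s12')
cv2.imwrite('pics/s12.png',cv2.resize(c['color'][150:320,370:540,::-1],None,fx=3.4,fy=3.4,interpolation=cv2.INTER_CUBIC))
```

```text
stop True 2.0565725349522976 [ 1.22  4.43 -0.82]
lean False [-0.21  0.66  0.68] [0.14 6.21 5.44] 28.05
pitch 70.22535635236592 z at foot,grip [0.8  3.45] s range [ -3.28 180.54] 192
```

View pics/s12.png

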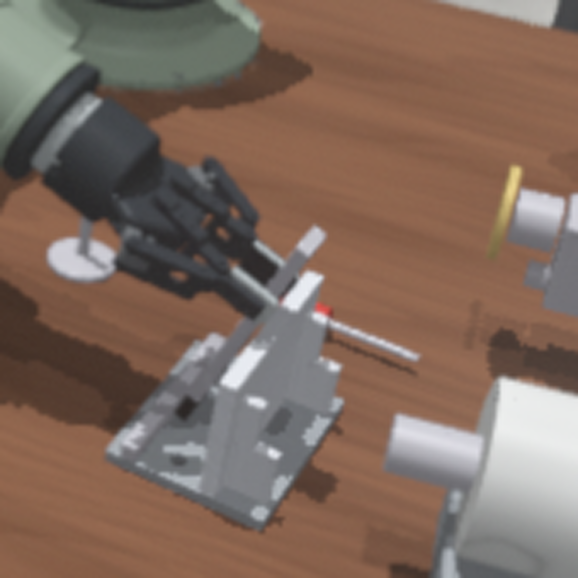

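Run:
```python
from r import *
manip.set_gripper(0.7)
manip.pause(0.3)
s=sensors.state();R=s['tool_rot']
manip.servo_line(s['tcp_pos']-R[:,2]*70,80)
manip.pause(0.5)
c=meas(69,5,2,'s13')
P=np.load('s13.npz')['P'].reshape(-1,3);Rr=Rz(RY);Q=(P-RS)@Rr
k=Q[(Q[:,0]>-15)&(Q[:,0]<90)&(abs(Q[:,1])<40)&(Q[:,2]>100)&(Q[:,2]<200)]
print('head',k[:,2].max(),'y',np.percentile(k[:,1],[2,98]),'top pts',k[k[:,2]>155].mean(0))
F=flapT(0);L=(P-F[1])@F[0];k=L[(L[:,0]>60)&(L[:,0]<105)&(abs(L[:,1])<38)&(abs(L[:,2])<25)];print('flap z',np.median(k[:,2]),len(k))
print(sensors.state()['t'])
cv2.imwrite('pics/s13.png',cv2.resize(c['color'][150:320,300:540,::-1],None,fx=3.2,fy=3.2,interpolation=cv2.INTER_CUBIC))
```

```text
pitch 67.96572392718527 z at foot,grip [ 1.41 -0.83] s range [ -2.54 179.67] 171
head 174.8212346450207 y [-33.31  29.22] top pts [ 62.09  -5.4  165.95]
flap z 0.773612520818056 262
30.3833
```

View pics/s13.png

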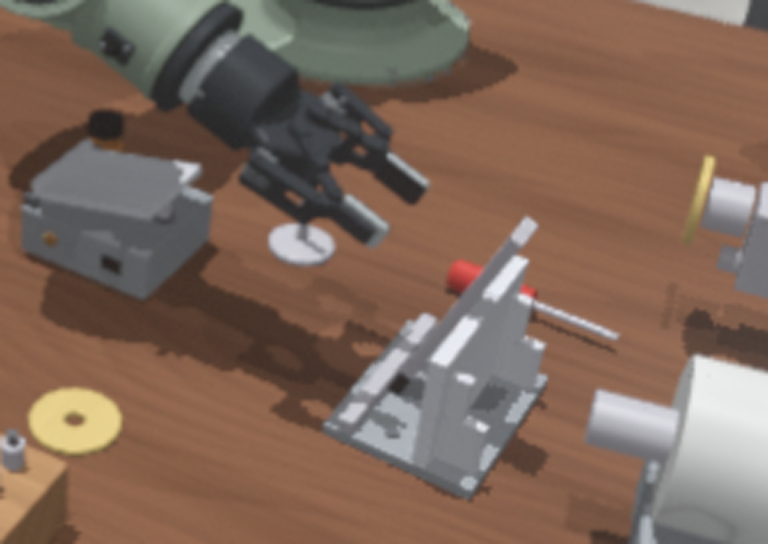

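```bash
python3 -c "
from h import *
print(ticket.job_done())"
```

```text
the job is handed in; nothing more can be done
None
```

I handed the job in at about 30 s of the 64 s limit: the flap was pressed level under the straightedge and came up again, and the straightedge now leans in the rest at about 68° by camera, head up and let go, foot at the stop; the verdict was not returned.

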